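# Turn a row of machined blanks round for the next machine

## Task

Move the four steel parts from the full rack into the empty rack, one to each compartment, in reverse order counted from the racks' carrying handles: the part that is nearest the handle in the full rack goes farthest from the handle in the other, and so on along the row. Keep every part upright, foot down, without letting any of them fall over, and leave each standing flat on the rubber pad in its compartment.

Things in the scene. Friction and masses are not known exactly. Their poses are not given: they have to be found in the camera images.
- rack_from: The full rack, left or right: fixed steel tray, 260 mm (its x) by 68 mm (its y). Four 60 by 60 mm compartments centred at x = -96, -32, 32, 96, y = 0; walls 4 mm thick, tops 13 mm above the bench; in each a black rubber pad, top 9 mm above the bench. Bar handle only at its +x end (to x = 160, 34 mm high). Origin: centre of the underside; x points away from the robot within 0.35 rad
- rack_to: The empty rack: fixed steel tray, 260 mm (its x) by 68 mm (its y). Four 60 by 60 mm compartments centred at x = -96, -32, 32, 96, y = 0; walls 4 mm thick, tops 13 mm above the bench; in each a black rubber pad, top 9 mm above the bench. Bar handle only at its +x end (to x = 160, 34 mm high). Origin: centre of the underside; x points away from the robot within 0.35 rad
- billet_mid (a point): Plain round steel billet, 42 mm diameter, 62 mm high, about 0.65 kg. Point: its centre, half-way up; z up along its axis. It stands on a pad, its underside 9 mm above the bench.
- bar_mid (a point): Square steel bar end, 32 by 32 mm, 78 mm high, about 0.6 kg; its x and y axes are square to its side faces, and it stands up to 0.2 rad askew in the rack. Point: its centre, half-way up; z up along its axis. It stands on a pad, its underside 9 mm above the bench.
- shaft_mid (a point): Stepped steel shaft: a 40 mm diameter foot 20 mm high, above it a slim round stem of 22 mm diameter; 92 mm high in all, about 0.41 kg. At its centre one grips the stem. Point: its centre, half-way up; z up along its axis. It stands on a pad, its underside 9 mm above the bench.
- hub_mid (a point): Flanged steel hub: a 44 mm diameter flange 10 mm thick at the foot, above it a round body of 30 mm diameter with a dark 16 mm bore in its top; 62 mm high in all, about 0.36 kg. Point: its centre, half-way up; z up along its axis. It stands on a pad, its underside 9 mm above the bench.
- pad_billet: A black rubber pad, 50 by 50 by 4 mm, fixed in the compartment of the full rack where the round billet stands at the start; it stays there and so shows that part's starting place. Origin at the centre of its underside, 5 mm above the bench, exactly at the compartment's centre. It looks the same as the other pads.
- pad_bar: A black rubber pad, 50 by 50 by 4 mm, fixed in the compartment of the full rack where the square bar end stands at the start; it stays there and so shows that part's starting place. Origin at the centre of its underside, 5 mm above the bench, exactly at the compartment's centre. It looks the same as the other pads.
- pad_shaft: A black rubber pad, 50 by 50 by 4 mm, fixed in the compartment of the full rack where the stepped shaft stands at the start; it stays there and so shows that part's starting place. Origin at the centre of its underside, 5 mm above the bench, exactly at the compartment's centre. It looks the same as the other pads.
- pad_hub: A black rubber pad, 50 by 50 by 4 mm, fixed in the compartment of the full rack where the flanged hub stands at the start; it stays there and so shows that part's starting place. Origin at the centre of its underside, 5 mm above the bench, exactly at the compartment's centre. It looks the same as the other pads.
Things that resemble listed ones, but are neither listed nor needed, are in the scene too. Leave any yellow look-alike of the part that bears billet_mid alone.

How it is judged:
At the end, for the whole second after the job is handed in: Each part stands in the compartment of the empty rack that mirrors its starting compartment (counted from the handles), its centre within 15 mm of the compartment's along the rack's x and y and within 4 mm of its standing height, upright within 0.08 rad, at rest (((x of pad_billet in the frame of rack_from between -0.111 and -0.081 m and x of billet_mid in the frame of rack_to between 0.081 and 0.111 m) or (x of pad_billet in the frame of rack_from between -0.047 and -0.017 m and x of billet_mid in the frame of rack_to between 0.017 and 0.047 m) or (x of pad_billet in the frame of rack_from between 0.017 and 0.047 m and x of billet_mid in the frame of rack_to between -0.047 and -0.017 m) or (x of pad_billet in the frame of rack_from between 0.081 and 0.111 m and x of billet_mid in the frame of rack_to between -0.111 and -0.081 m)) and y of billet_mid in the frame of rack_to between -0.015 and 0.015 m and z of billet_mid in the frame of rack_to between 0.036 and 0.044 m and angle between each of billet_mid, bar_mid, shaft_mid, hub_mid's own z axis and vertical below 0.08 rad and linear speed of each of billet, bar, shaft, hub below 0.02 m/s and angular speed of each of billet, bar, shaft, hub below 0.2 rad/s and ((x of pad_bar in the frame of rack_from between -0.111 and -0.081 m and x of bar_mid in the frame of rack_to between 0.081 and 0.111 m) or (x of pad_bar in the frame of rack_from between -0.047 and -0.017 m and x of bar_mid in the frame of rack_to between 0.017 and 0.047 m) or (x of pad_bar in the frame of rack_from between 0.017 and 0.047 m and x of bar_mid in the frame of rack_to between -0.047 and -0.017 m) or (x of pad_bar in the frame of rack_from between 0.081 and 0.111 m and x of bar_mid in the frame of rack_to between -0.111 and -0.081 m)) and y of bar_mid in the frame of rack_to between -0.015 and 0.015 m and z of bar_mid in the frame of rack_to between 0.044 and 0.052 m and ((x of pad_shaft in the frame of rack_from between -0.111 and -0.081 m and x of shaft_mid in the frame of rack_to between 0.081 and 0.111 m) or (x of pad_shaft in the frame of rack_from between -0.047 and -0.017 m and x of shaft_mid in the frame of rack_to between 0.017 and 0.047 m) or (x of pad_shaft in the frame of rack_from between 0.017 and 0.047 m and x of shaft_mid in the frame of rack_to between -0.047 and -0.017 m) or (x of pad_shaft in the frame of rack_from between 0.081 and 0.111 m and x of shaft_mid in the frame of rack_to between -0.111 and -0.081 m)) and y of shaft_mid in the frame of rack_to between -0.015 and 0.015 m and z of shaft_mid in the frame of rack_to between 0.051 and 0.059 m and ((x of pad_hub in the frame of rack_from between -0.111 and -0.081 m and x of hub_mid in the frame of rack_to between 0.081 and 0.111 m) or (x of pad_hub in the frame of rack_from between -0.047 and -0.017 m and x of hub_mid in the frame of rack_to between 0.017 and 0.047 m) or (x of pad_hub in the frame of rack_from between 0.017 and 0.047 m and x of hub_mid in the frame of rack_to between -0.047 and -0.017 m) or (x of pad_hub in the frame of rack_from between 0.081 and 0.111 m and x of hub_mid in the frame of rack_to between -0.111 and -0.081 m)) and y of hub_mid in the frame of rack_to between -0.015 and 0.015 m and z of hub_mid in the frame of rack_to between 0.036 and 0.044 m); the robot touches nothing.
It fails at once if a part fell over (leaned more than 0.6 rad) (angle between any of billet_mid, bar_mid, shaft_mid, hub_mid's own z axis and vertical above 0.6 rad).
It also fails if it takes over 120 s, if anything falls off the work surface, if the arm or the gripper's body presses on something with over 40 N, if the wrist force passes 120 N, or if a joint passes its speed limit or range.

## Robot

A 6-joint arm with a two-finger parallel gripper is mounted at the origin on the work surface. World frame = base frame: x ahead of the robot, y to its left, z up, the work surface at z = 0. Lengths are in m, angles in rad, forces in N, time in s.
With the tool pointing down it reaches from about 0.35 to 0.725 m from the base axis. Payload 4.3 kg.
Tool frame: the origin (TCP) lies at the very end of the fingers, on their centre line; the grasp point (between the pads) lies arm.grip_depth behind it (arm.grip_depth is the distance from the TCP to the grasp point, in m); x points along the fingers, y is the direction in which the jaws open and shut, and the axes are right-handed (so a half turn about x gives the same grasp; the last joint's range is limited). The gripper opens to 85 mm and grips with 20 to 120 N. Pads are 22 mm wide; open, the fingers measure 114 mm over their backs; the gripper's body (76 mm by 85 mm) begins 54 mm behind the grasp point. The pads swing forward as they close: fully open they stand 13 mm farther back than shut.
Start: joints at [1.217, 0.377, 0.081, 1.274, 0, 1.46], TCP at [0.139, 0.558, 0.231] pointing down, gripper open.
Joint ranges: [-2.72, 2.72], [-0.84, 1.66], [-1.02, 1.22], [-1.77, 2.12], [-1.37, 1.28], [-3.14, 3.14]. Speed limits (rad/s): [2.57, 2.57, 3.14, 3.14, 3.14, 3.14].

## Interface

Orientations are given as a 3x3 rotation matrix whose columns are the frame's x, y, z axes.
In Python, from cell import arm, snapshot, recognise gives the robot as it stands. The module is installed in compiled form; this text tells all that it offers.
- The arm moves only by the shell command python3 -m handwheel 'ROWS' [FORCE]. ROWS is JSON, one flat list of numbers, 7 for each row, row after row: the opening, from 0 (shut) to 1 (fully open), then the shift along the tool's x, y, z in m, then the turn, a rotation vector about the tool's x, y, z in rad. In form: [gripper, tx, ty, tz, rx, ry, rz, gripper, tx, ty, tz, rx, ry, rz, ...]. A call has 1 to 20 rows; each row is the pose to reach, as a shift and turn from the pose commanded when the call began, along the tool's axes at that moment; what a row does not reach only later rows make up. A row lasts 1/10 s, in which the tool goes at most 50 mm and 8.59 degrees, less where a joint would pass 70% of its speed; a pose out of reach is approached as far as the arm can. A call with a gripper value outside its range is refused whole. The fingers move at their own pace and stop on an object; FORCE is the grip in N (left out, the last holds). Time passes only in rows, so rows that repeat a pose let the fingers close. It gives the time, the measured TCP pose, the force and the opening at its end, in the units of the state.
- arm.observe(): the state, without advancing time (a new reading comes with each control period).
- snapshot(name): name is "scene" or "top"; returns a dict with "pixels" (480x640x3 uint8, blue, green, red), "range_z" (480x640 float32, m along the optical axis (not along the pixel's ray), 0 where there is no reading), "fovy" (degrees; the focal length in pixels is half the picture's height over the tangent of half this angle, whatever the lens; pixels are square), "cx", "cy" (the principal point, pixels), "camera_from_world" (4x4, takes a point from world to camera coordinates). Camera axes: x right, y up, looking along -z (the intrinsics and any distortion apply to the point x, -y, -z); pixel columns grow to the right and rows downward; lengths in m; the calibration is good to about 2 mm. A picture is of the moment at which its call begins.
- arm.hand_in(): hands the job in, once; it reports no verdict.
Trained networks look in the newest picture that a camera, given by its name, has taken for a name from the list of things; names that differ only in an ending like _2 or _b are one class to them, and where a whole thing is asked for, a point or a joint stands for the part that bears it (a point fixed in the world has none). Each returns a list of dicts, best first, with "p" (0 to 1); they miss things now and then, are a little off and sometimes report something else, mostly with a low value. They report only what shows in the picture. A call takes as long as a camera call. They do not tell look-alikes from the thing itself.
- recognise(camera, label): "extent" ([left, top, right, bottom] in pixels, round what is visible of it).
The state is a dict: "time_s": time; "joint_positions": joint angles; "qd": joint speeds; "joint_efforts": joint torques, N m; "eef_pos": TCP position; "eef_rot": TCP orientation; "ft_force": force on the tool from outside, world axes, zero at the start; "ft_torque": the same for the moment, N m; "finger_gap": finger opening in m.
Only numpy, scipy, OpenCV 4.12 (cv2) and the standard library are available. Lean on these libraries where they do the work, as an engineer would, in place of code of your own. Each camera call takes 0.05 s, during which the arm holds its last target.

## Working session

There is one attempt and no reset: what is moved stays moved. The work goes in short steps, Python scripts to look and compute and a shell command to move; the robot and the scene stay as the last step left them, time stands still between calls to the robot, and variables do not carry over. Pictures are saved under pics/ and viewed, and the job is handed in when it is done.

```bash
mkdir -p pics
cat > h.py <<'E'
import numpy as np, cv2
from cell import arm, snapshot, recognise
def cam(s):
    f=240/np.tan(np.radians(s['fovy'])/2); return f,s['cx'],s['cy'],np.array(s['camera_from_world'])
def deproj(s,u,v,d):
    f,cx,cy,T=cam(s); p=np.array([(u-cx)/f*d,-(v-cy)/f*d,-d+0*u,1+0*u]) 
    return (np.linalg.inv(T)@p)[:3]
def cloud(s):
    f,cx,cy,T=cam(s); v,u=np.mgrid[0:480,0:640]; d=s['range_z'].astype(float)
    P=np.stack([(u-cx)/f*d,-(v-cy)/f*d,-d,np.ones_like(d)],-1)@np.linalg.inv(T).T
    P=P[...,:3]; P[d==0]=np.nan; return P
def proj(s,p):
    f,cx,cy,T=cam(s); q=T@np.append(p,1); return np.array([cx+f*q[0]/-q[2],cy-f*q[1]/-q[2]])
E
python3 - <<'E'
from h import *
o=arm.observe()
print({k:np.round(v,3) for k,v in o.items()}, arm.grip_depth)
for n in("scene","top"):
    s=snapshot(n); cv2.imwrite(f"pics/{n}0.png",s['pixels']); print(n,s['fovy'],s['cx'],s['cy'],[k for k in s]); print(np.round(s['camera_from_world'],3).tolist())
    for l in("rack_from","rack_to","billet_mid","bar_mid","shaft_mid","hub_mid"):
        print(l,[(round(float(r['p']),2),np.round(r['extent']).tolist()) for r in recognise(n,l)])
E
```

```text
{'time_s': np.float64(0.0), 'joint_positions': array([ 1.217,  0.378,  0.08 ,  1.274, -0.   ,  1.46 ]), 'qd': array([ 0.   , -0.001,  0.001, -0.   , -0.   , -0.001]), 'joint_efforts': array([-0.0000e+00, -4.6360e+01,  2.6988e+01,  2.1000e-02, -0.0000e+00,
       -0.0000e+00]), 'eef_pos': array([0.139, 0.557, 0.23 ]), 'eef_rot': array([[-0.001,  0.241,  0.97 ],
       [-0.002,  0.97 , -0.241],
       [-1.   , -0.002, -0.   ]]), 'ft_force': array([0.372, 0.388, 0.376]), 'ft_torque': array([-0.042, -0.004,  0.002]), 'finger_gap': np.float64(0.085)} 0.0187
scene 55.82941493993289 323.7393366530904 236.34199817252085 ['pixels', 'range_z', 'fovy', 'cx', 'cy', 'camera_from_world']
[[-0.463, 0.886, 0.018, 0.255], [-0.656, -0.356, 0.666, 0.297], [0.596, 0.296, 0.746, -1.083], [0.0, 0.0, 0.0, 1.0]]
rack_from [(0.59, [167.0, 202.0, 301.0, 316.0])]
rack_to [(0.59, [322.0, 236.0, 444.0, 387.0])]
billet_mid [(0.9, [280.0, 144.0, 306.0, 182.0]), (0.88, [224.0, 159.0, 252.0, 193.0]), (0.86, [201.0, 177.0, 228.0, 222.0]), (0.82, [266.0, 179.0, 291.0, 217.0]), (0.65, [320.0, 183.0, 348.0, 218.0]), (0.
[... 189 characters left out ...]
65112702 313.1841313765853 244.98469419926423 ['pixels', 'range_z', 'fovy', 'cx', 'cy', 'camera_from_world']
[[0.012, -1.0, 0.009, -0.035], [0.99, 0.013, 0.139, -0.514], [-0.139, 0.007, 0.99, -0.773], [0.0, 0.0, 0.0, 1.0]]
rack_from [(0.86, [364.0, 113.0, 418.0, 306.0])]
rack_to [(0.6, [178.0, 117.0, 249.0, 314.0]), (0.23, [376.0, 178.0, 407.0, 214.0])]
billet_mid [(0.97, [444.0, 278.0, 483.0, 311.0]), (0.81, [390.0, 338.0, 429.0, 373.0]), (0.77, [444.0, 229.0, 482.0, 260.0]), (0.69, [316.0, 307.0, 349.0, 338.0]), (0.66, [374.0, 263.0, 408.0, 296.0])]
bar_mid [(0.95, [375.0, 218.0, 408.0, 248.0])]
shaft_mid [(0.63, [380.0, 130.0, 407.0, 168.0])]
hub_mid [(0.62, [378.0, 177.0, 406.0, 211.0])]
```

View pics/scene0.png

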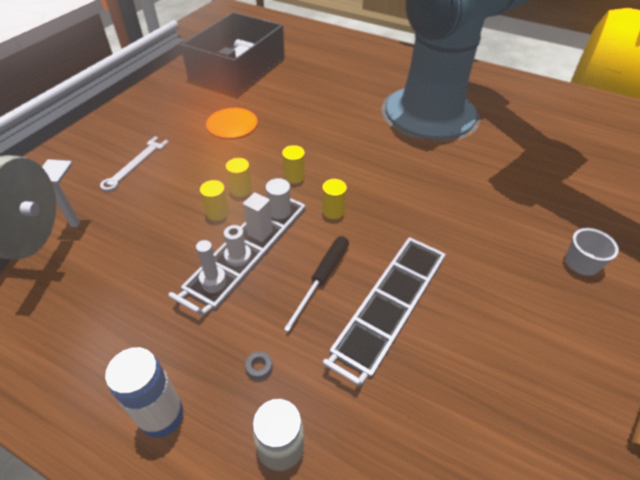

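View pics/top0.png

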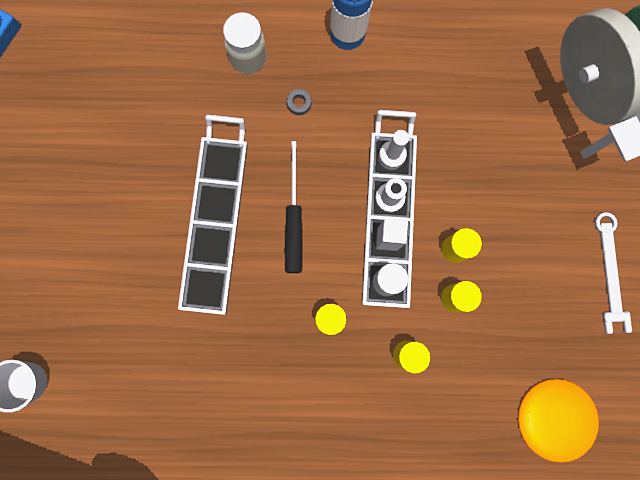

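The top view shows the full rack on the right (pixels 364–416, 110–307). Counting from its handle at the top, it holds the shaft (395,150), hub (393,192), bar (390,235) and billet (392,280). The empty rack is on the left (180–246, 116–314), with its handle also at the top. The four yellow cylinders at (465,243), (465,297), (414,357) and (331,319) are look-alikes. The steel one at (392,280), inside the rack, is the billet.

Next I'll measure the poses.

```bash
cat > meas.py <<'E'
from h import *
def rackfit(s,box,name):
    P=cloud(s); l,t,r,b=box; hsv=cv2.cvtColor(s['pixels'],cv2.COLOR_BGR2HSV)
    m=np.zeros((480,640),bool); m[t:b,l:r]=1
    z=P[...,2]; m&=(z>0.003)&(z<0.02)
    q=P[m][:,:2].astype(np.float32)
    return q
E
python3 - <<'E'
from meas import *
import itertools
for n in("top","scene"):
    s=snapshot(n); P=cloud(s); z=P[...,2]
    print(n,'bench z',np.nanmedian(z), 'valid',np.isfinite(z).mean())
    boxes={'top':dict(to=(170,105,255,325),fr=(355,100,425,315)),'scene':dict(to=(315,230,455,395),fr=(160,185,315,320))}[n]
    for k,b in boxes.items():
        l,t,r,bb=b; sub=z[t:bb,l:r]
        print(k,np.histogram(sub[np.isfinite(sub)],bins=[-.02,-.005,0,.003,.006,.009,.012,.015,.02,.03,.04,.06,.08,.12]))
    if n=='top':
        for k,(u,v) in dict(billet=(392,280),bar=(395,233),hub=(396,180),shaft=(400,138),y1=(465,243),y2=(465,297),y3=(414,357),y4=(331,319)).items():
            print(k,np.round(np.nanmedian(P[v-2:v+3,u-2:u+3].reshape(-1,3),0),4))
big=cv2.resize(snapshot("top")['pixels'][100:320,170:430],None,fx=2.7,fy=2.7,interpolation=cv2.INTER_CUBIC); cv2.imwrite("pics/crop0.png",big)
E
```

```text
top bench z -0.000741190683945514 valid 0.99599609375
to (array([  35, 7784, 2650, 1647, 3487, 1946,  776,   49,   75,  168,    0,
          0,    0]), array([-0.02 , -0.005,  0.   ,  0.003,  0.006,  0.009,  0.012,  0.015,
        0.02 ,  0.03 ,  0.04 ,  0.06 ,  0.08 ,  0.12 ]))
fr (array([  26, 5208, 1722, 1162, 1360, 1232,  740,  345,  486,  320,  273,
       1284,  825]), array([-0.02 , -0.005,  0.   ,  0.003,  0.006,  0.009,  0.012,  0.015,
        0.02 ,  0.03 ,  0.04 ,  0.06 ,  0.08 ,  0.12 ]))
billet [ 0.463  -0.1356  0.0702]
bar [ 0.5252 -0.1379  0.0859]
hub [ 0.603  -0.1424  0.0699]
shaft [ 0.6535 -0.1433  0.0997]
y1 [ 0.5166 -0.2394  0.0605]
y2 [ 0.4416 -0.2371  0.0611]
y3 [ 0.36   -0.166   0.0608]
y4 [ 0.4095 -0.0535  0.0609]
scene bench z 0.0006990756279081634 valid 0.9960123697916666
to (array([   0, 6002, 9458,  818, 1860, 2624, 1224,  200,  592,  243,    0,
          0,    0]), array([-0.02 , -0.005,  0.   ,  0.003,  0.006,  0.009,  0.012,  0.015,
        0.02 ,  0.03 ,  0.04 ,  0.06 ,  0.08 ,  0.12 ]))
fr (array([   0, 3781, 9318,  504,  685, 1021,  919,  555,  737,  650,  868,
       1183,  605]), array([-0.02 , -0.005,  0.   ,  0.003,  0.006,  0.009,  0.012,  0.015,
        0.02 ,  0.03 ,  0.04 ,  0.06 ,  0.08 ,  0.12 ]))
```

View pics/crop0.png

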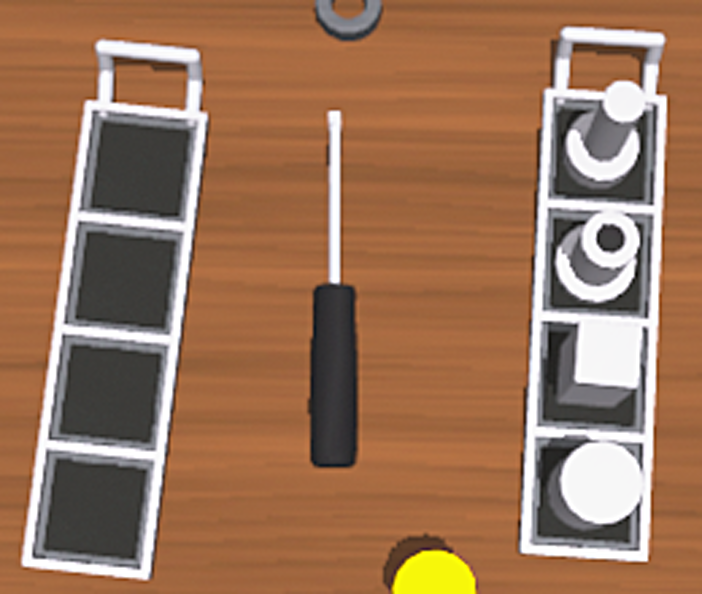

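The crop confirms that the full rack holds four steel parts, in order from the handle: shaft, hub, bar, billet. The empty rack shows four dark pads. Next I'll fit the rack poses with a wall template and take the part tops by ray–plane intersection, using both cameras.

```bash
cat >> meas.py <<'E'
from scipy.optimize import minimize
def rayplane(s,u,v,h):
    f,cx,cy,T=cam(s); R=T[:3,:3]; c=-R.T@T[:3,3]
    d=np.stack([(u-cx)/f,-(v-cy)/f,-np.ones_like(u)],-1)@R
    k=(h-c[2])/d[...,2]; return (c+k[...,None]*d)[...,:2]
def rackpose(s,x0,mask_z=None,full=False):
    hsv=cv2.cvtColor(s['pixels'],cv2.COLOR_BGR2HSV).astype(float)
    br=((hsv[...,1]<60)&(hsv[...,2]>140)).astype(float); br=cv2.GaussianBlur(br,(3,3),0)
    z=cloud(s)[...,2]
    # sample model points on wall tops + off-wall points, score
    g=np.arange(-.140,.1401,.001); gy=np.arange(-.044,.0441,.001)
    X,Y=np.meshgrid(g,gy,indexing='ij')
    inside=(abs(X)<=.130)&(abs(Y)<=.034)
    wall=inside&~((abs(Y)<.030)&(np.min([abs(X-c) for c in(-.096,-.032,.032,.096)],0)<.030))
    W=np.where(wall,1.,0.); 
    sel=~((X>.131)&(abs(Y)<.036))
    if full: sel&=~((abs(Y)<.027))   # ignore interiors
    f,cx,cy,T=cam(s)
    Xs,Ys,Ws=X[sel],Y[sel],W[sel]; Ws=Ws-Ws.mean()
    def img(p,h=.013):
        c,sn=np.cos(p[2]),np.sin(p[2])
        wx=p[0]+c*Xs-sn*Ys; wy=p[1]+sn*Xs+c*Ys
        q=np.stack([wx,wy,0*wx+h,1+0*wx],-1)@T.T
        u=(cx+f*q[:,0]/-q[:,2]).astype(np.float32); v=(cy-f*q[:,1]/-q[:,2]).astype(np.float32)
        b=cv2.remap(br.astype(np.float32),u[None],v[None],cv2.INTER_LINEAR)[0]; b=b-b.mean()
        return -(b*Ws).sum()/np.sqrt((b**2).sum()*(Ws**2).sum()+1e-9)
    best=None
    for dx in np.arange(-.02,.021,.004):
      for dy in np.arange(-.015,.016,.003):
        for dt in(-.06,-.03,0,.03,.06):
          p=np.array(x0)+[dx,dy,dt]; c=img(p)
          if best is None or c<best[0]: best=(c,p)
    r=minimize(img,best[1],method='Nelder-Mead',options=dict(initial_simplex=best[1]+np.array([[0,0,0],[.003,0,0],[0,.003,0],[0,0,.03]]),xatol=1e-5,fatol=1e-6))
    return r.x,-r.fun
E
python3 - <<'E'
from meas import *
S={n:snapshot(n) for n in("top","scene")}
s=S['top']
P=lambda *c:rayplane(s,np.array([x[0] for x in c],float),np.array([x[1] for x in c],float),.013)
for nm,cs,full in(("to",[(204,138),(246,143),(180,308),(225,313)],0),("from",[(372,134),(416,136),(364,303),(410,307)],1)):
    c=P(*cs); m=c.mean(0); d=(c[0]+c[1]-c[2]-c[3]); x0=[*m,np.arctan2(d[1],d[0])]
    print(nm,np.round(x0,4),'len',np.linalg.norm(d)/2)
    for n in S:
        p,sc=rackpose(S[n],x0,full=bool(full)); print(n,np.round(p,4),round(sc,3))
E
```

```text
to [ 0.5475  0.1187 -0.0935] len 0.2564087490697137
top [ 0.5484  0.1215 -0.093 ] 0.769
scene [ 0.5485  0.1199 -0.0925] 0.765
from [ 0.5594 -0.1427 -0.0476] len 0.2568540188724802
top [ 0.5603 -0.1413 -0.0526] 0.794
scene [ 0.5616 -0.1432 -0.0531] 0.49
```

Run:
```python
from meas import *
S={n:snapshot(n) for n in("top","scene")}
tops=dict(billet=(.465,-.137,.071),bar=(.529,-.1403,.087),hub=(.593,-.1437,.071),shaft=(.657,-.147,.101))
for n,s in S.items():
    P=cloud(s)
    for k,(x,y,h) in tops.items():
        m=(abs(P[...,0]-x)<.032)&(abs(P[...,1]-y)<.032)&(abs(P[...,2]-h)<.006)
        m=m.astype(np.uint8); cn,_=cv2.findContours(m,cv2.RETR_EXTERNAL,cv2.CHAIN_APPROX_NONE)
        c=max(cn,key=cv2.contourArea)[:,0,:].astype(float)
        q=rayplane(s,c[:,0],c[:,1],h)
        (cx,cy),r=cv2.minEnclosingCircle(q.astype(np.float32)*1000)
        rect=cv2.minAreaRect(q.astype(np.float32)*1000)
        print(n,k,len(c),'circ',round(cx,1),round(cy,1),'r',round(r,1),'rect',np.round(rect[0],1),np.round(rect[1],1),round(rect[2],1))
```

```text
top billet 85 circ 466.2 -136.1 r 21.0 rect [ 465.9 -136.5] [40.5 41.2] 27.2
top bar 90 circ 528.5 -137.7 r 21.9 rect [ 528.8 -137.7] [32.2 32.4] 85.5
top hub 58 circ 591.2 -141.7 r 15.0 rect [ 591.1 -141.4] [28.5 29.3] 0.8
top shaft 44 circ 653.5 -144.9 r 11.6 rect [ 654.5 -144.4] [20.9 21.6] 35.0
scene billet 62 circ 470.0 -136.2 r 24.0 rect [ 469.4 -135.3] [46.8 39.9] 32.4
scene bar 60 circ 532.1 -137.0 r 24.0 rect [ 532.9 -137.7] [35.1 37.5] 86.4
scene hub 51 circ 593.9 -140.4 r 18.0 rect [ 594.1 -141.3] [35.2 28.3] 35.9
scene shaft 41 circ 656.7 -143.1 r 12.9 rect [ 657.4 -143.9] [24.3 21.5] 37.0
```

```bash
cat >> h.py <<'E'
from scipy.spatial.transform import Rotation as Ro
def plan(x,y,z,yawdeg):
    o=arm.observe(); R=np.array(o['eef_rot']); p=np.array(o['eef_pos'])
    yw=np.radians(yawdeg); ty=np.array([np.cos(yw),np.sin(yw),0]); tx=np.array([0,0,-1.])
    Rt=np.stack([tx,ty,np.cross(tx,ty)],1)
    print('t',round(o['time_s'],2),'pos',np.round(p,4),'yaw',round(float(np.degrees(np.arctan2(R[1,1],R[0,1]))),2),'gap',round(float(o['finger_gap']),4),'F',np.round(o['ft_force'],1),'q1,6',np.round(np.array(o['joint_positions'])[[0,5]],2))
    print('shift',np.round(R.T@(np.array([x,y,z])-p),4),'turn',np.round(Ro.from_matrix(R.T@Rt).as_rotvec(),4))
E
python3 -c "
from h import *
plan(.6555,-.1445,.20,87)"
```

```text
t 1.05 pos [0.1388 0.558  0.2313] yaw 76.03 gap 0.0852 F [ 0.3  0.5 -0.4] q1,6 [1.22 1.46]
shift [ 0.0313 -0.557   0.671 ] turn [-1.914e-01  0.000e+00 -1.000e-04]
```

```bash
python3 -m handwheel '[0.7,0,-0.14,0.17,-0.05,0,0, 0.7,0,-0.14,0.17,-0.05,0,0, 0.7,0,-0.14,0.17,-0.05,0,0, 0.7,0,-0.14,0.17,-0.05,0,0, 0.7,0,-0.14,0.17,-0.05,0,0, 0.7,0.02,-0.28,0.34,-0.1,0,0, 0.7,0.02,-0.28,0.34,-0.1,0,0, 0.7,0.02,-0.28,0.34,-0.1,0,0, 0.7,0.02,-0.28,0.34,-0.1,0,0, 0.7,0.02,-0.28,0.34,-0.1,0,0, 0.7,0.03,-0.42,0.5,-0.15,0,0, 0.7,0.03,-0.42,0.5,-0.15,0,0, 0.7,0.03,-0.42,0.5,-0.15,0,0, 0.7,0.03,-0.42,0.5,-0.15,0,0, 0.7,0.03,-0.42,0.5,-0.15,0,0, 0.7,0.031,-0.557,0.671,-0.191,0,0, 0.7,0.031,-0.557,0.671,-0.191,0,0, 0.7,0.031,-0.557,0.671,-0.191,0,0, 0.7,0.031,-0.557,0.671,-0.191,0,0, 0.7,0.031,-0.557,0.671,-0.191,0,0]' 60
python3 -c "
from h import *
plan(.6555,-.1445,.12,87)"
```

```text
time_s: 3.05
eef_pos: [0.6572, -0.1478, 0.1994]
eef_rot: [[0.001, 0.056, 0.998], [-0.001, 0.998, -0.056], [-1.0, -0.001, 0.001]]
ft_force: [0.9, 0.8, 0.3]
finger_gap: 0.0598
t 3.05 pos [ 0.6572 -0.1478  0.1994] yaw 86.82 gap 0.0598 F [0.9 0.8 0.3] q1,6 [-0.31 -0.26]
shift [ 0.0793  0.0032 -0.0019] turn [-0.0032  0.0005  0.0008]
```

```bash
python3 -m handwheel '[0.7,0,0,0,0,0,0, 0.7,0.02,0,0,0,0,0, 0.7,0.04,0,0,0,0,0, 0.7,0.06,0,0,0,0,0, 0.7,0.06,0,0,0,0,0, 0.7,0.06,0,0,0,0,0]'
python3 -c "
from h import *
plan(.6555,-.1445,.04,87)
for n in('top','scene'):
    s=snapshot(n); cv2.imwrite('pics/%s1.png'%n,s['pixels'])
s=snapshot('scene'); cv2.imwrite('pics/crop1.png',cv2.resize(s['pixels'][120:320,120:380],None,fx=3,fy=3))
"
```

```text
time_s: 3.65
eef_pos: [0.6547, -0.143, 0.1406]
eef_rot: [[-0.001, 0.051, 0.999], [0.001, 0.999, -0.051], [-1.0, 0.001, -0.001]]
ft_force: [-0.1, -0.6, 0.6]
finger_gap: 0.0601
t 3.65 pos [ 0.6547 -0.143   0.1406] yaw 87.05 gap 0.0601 F [-0.1 -0.6  0.6] q1,6 [-0.31 -0.26]
shift [ 0.1006 -0.0015  0.001 ] turn [ 0.0008 -0.0012 -0.0007]
```

View pics/crop1.png

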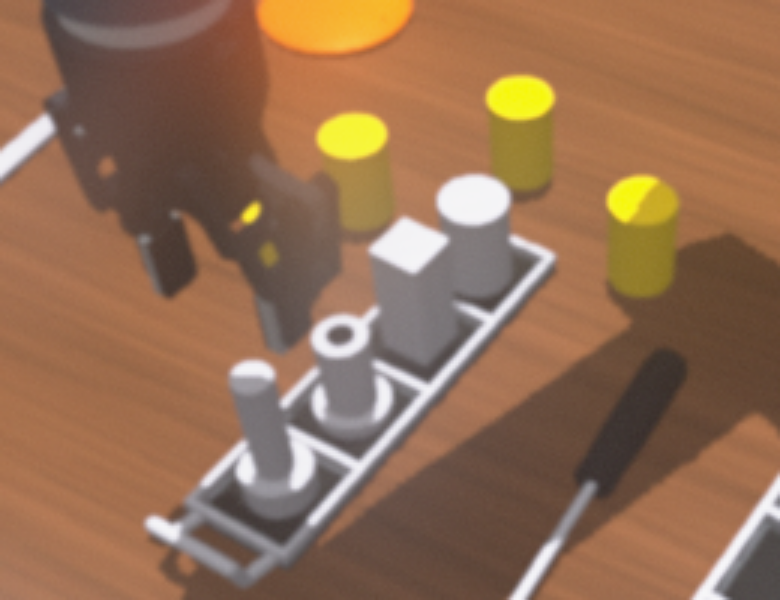

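View pics/top1.png

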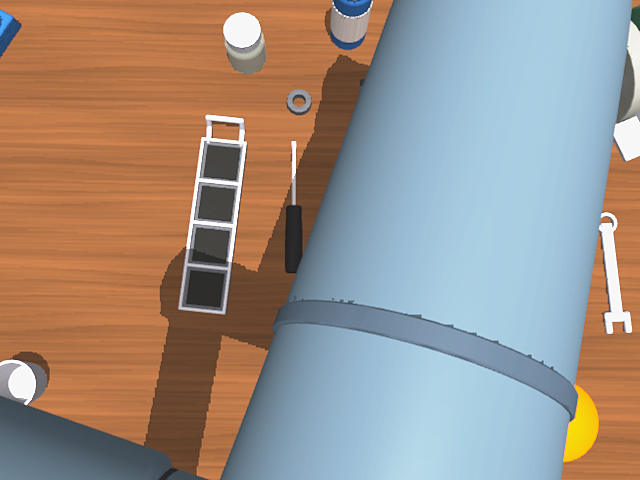

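```bash
python3 -c "
from h import *
s=snapshot('scene'); 
for p in [(.6547,-.143,.1406),(.6547,-.103,.1506),(.6547,-.183,.1506),(.655,-.1445,.101)]: print((proj(s,p)-[120,120])*3)
"
```

```text
[240.18457078 322.3266594 ]
[307.67148047 338.39204177]
[167.27189427 277.73926677]
[252.44177926 377.08394713]
```

The scene crop shows the open fingers at (165,290) and (285,345), straddling the shaft. The shaft top is at (252,377), which matches my projection, so I'll descend.

```bash
python3 -m handwheel '[0.7,0.02,-0.001,0,0,0,0, 0.7,0.04,-0.001,0,0,0,0, 0.7,0.06,-0.001,0,0,0,0, 0.7,0.08,-0.001,0,0,0,0, 0.7,0.09,-0.001,0,0,0,0, 0.7,0.1,-0.001,0,0,0,0, 0.7,0.1,-0.001,0,0,0,0, 0.7,0.1,-0.001,0,0,0,0, 0.7,0.1,-0.001,0,0,0,0]'
python3 -c "
from h import *
plan(.6555,-.1445,.04,87)
s=snapshot('scene'); cv2.imwrite('pics/crop2.png',cv2.resize(s['pixels'][180:320,140:320],None,fx=4,fy=4))
"
```

```text
time_s: 4.75
eef_pos: [0.6564, -0.1457, 0.0415]
eef_rot: [[0.002, 0.053, 0.999], [-0.001, 0.999, -0.053], [-1.0, -0.0, 0.002]]
ft_force: [-0.4, -0.2, -0.7]
finger_gap: 0.0598
t 4.75 pos [ 0.6564 -0.1457  0.0415] yaw 86.97 gap 0.0598 F [-0.4 -0.2 -0.7] q1,6 [-0.31 -0.26]
shift [ 0.0015  0.0012 -0.001 ] turn [-0.0005  0.002   0.0004]
```

View pics/crop2.png

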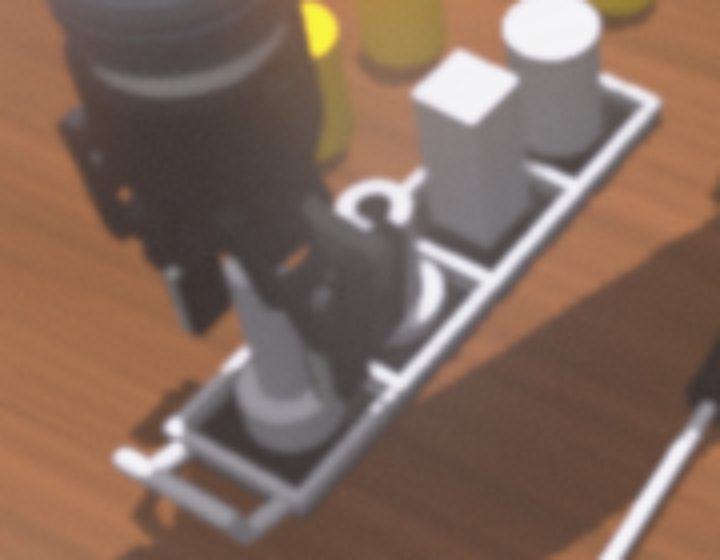

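The stem (285,340) stands between the fingertips at (205,320) and (340,380), and the foot is clear below them. Closing now.

```bash
python3 -m handwheel '[0.2,0,0,0,0,0,0, 0.2,0,0,0,0,0,0, 0.2,0,0,0,0,0,0, 0.2,0,0,0,0,0,0, 0,0,0,0,0,0,0, 0,0,0,0,0,0,0, 0,0,0,0,0,0,0, 0,0,0,0,0,0,0, 0,-0.005,0,0,0,0,0, 0,-0.01,0,0,0,0,0, 0,-0.02,0,0,0,0,0, 0,-0.03,0,0,0,0,0, 0,-0.03,0,0,0,0,0, 0,-0.03,0,0,0,0,0]' 60
python3 -c "
from h import *
plan(.4529,.1296,.17,84.7)
s=snapshot('scene'); cv2.imwrite('pics/crop3.png',cv2.resize(s['pixels'][180:320,140:320],None,fx=4,fy=4))
"
```

```text
time_s: 6.2
eef_pos: [0.656, -0.1457, 0.0709]
eef_rot: [[0.001, 0.053, 0.999], [-0.0, 0.999, -0.053], [-1.0, -0.0, 0.001]]
ft_force: [-0.4, 0.2, -3.9]
finger_gap: 0.0207
t 6.2 pos [ 0.656  -0.1457  0.0709] yaw 86.97 gap 0.0207 F [-0.4  0.2 -3.9] q1,6 [-0.31 -0.26]
shift [-0.0994  0.2641 -0.2172] turn [0.0396 0.0013 0.0003]
```

View pics/crop3.png

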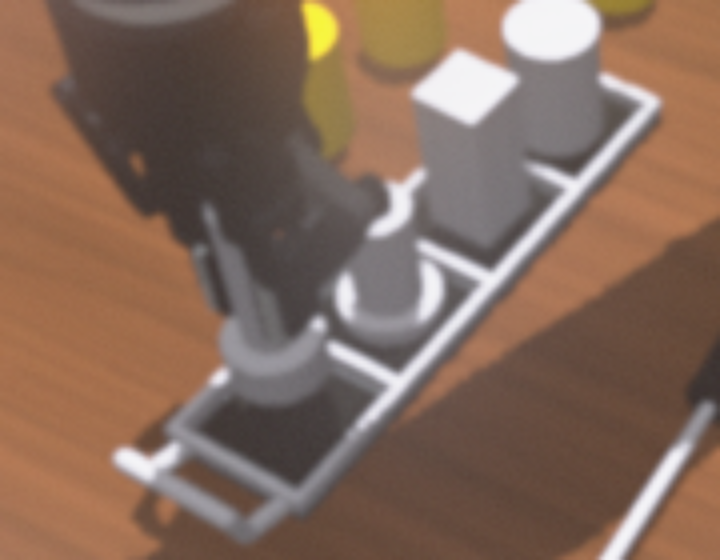

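The shaft is lifted (gap 21 mm, 3.9 N), and its foot, at (272,360), is clear of the walls. Carrying it across.

```bash
python3 -m handwheel '[0,-0.02,0,0,0,0,0, 0,-0.045,0,0,0,0,0, 0,-0.07,0,0,0,0,0, 0,-0.09,0.012,-0.01,0,0,0, 0,-0.1,0.03,-0.025,0.005,0,0, 0,-0.1,0.05,-0.041,0.01,0,0, 0,-0.1,0.07,-0.058,0.012,0,0, 0,-0.1,0.09,-0.074,0.015,0,0, 0,-0.1,0.11,-0.09,0.02,0,0, 0,-0.1,0.13,-0.107,0.022,0,0, 0,-0.1,0.15,-0.123,0.025,0,0, 0,-0.1,0.17,-0.14,0.028,0,0, 0,-0.1,0.19,-0.156,0.03,0,0, 0,-0.1,0.21,-0.173,0.033,0,0, 0,-0.1,0.23,-0.189,0.036,0,0, 0,-0.1,0.245,-0.202,0.04,0,0, 0,-0.1,0.257,-0.211,0.04,0,0, 0,-0.1,0.264,-0.217,0.04,0,0, 0,-0.1,0.264,-0.217,0.04,0,0, 0,-0.1,0.264,-0.217,0.04,0,0]'
python3 -c "
from h import *
plan(.4529,.1296,.06,84.7)
s=snapshot('scene'); cv2.imwrite('pics/crop4.png',cv2.resize(s['pixels'][120:400,280:520],None,fx=2.1,fy=2.1))
"
```

```text
time_s: 8.25
eef_pos: [0.4532, 0.1293, 0.1704]
eef_rot: [[0.001, 0.093, 0.996], [-0.0, 0.996, -0.093], [-1.0, -0.0, 0.001]]
ft_force: [-0.5, 0.1, -4.0]
finger_gap: 0.0208
t 8.25 pos [0.4532 0.1293 0.1704] yaw 84.68 gap 0.0208 F [-0.5  0.1 -4. ] q1,6 [0.14 0.24]
shift [ 0.1104  0.0003 -0.0004] turn [-0.0004  0.0007  0.0004]
```

View pics/crop4.png

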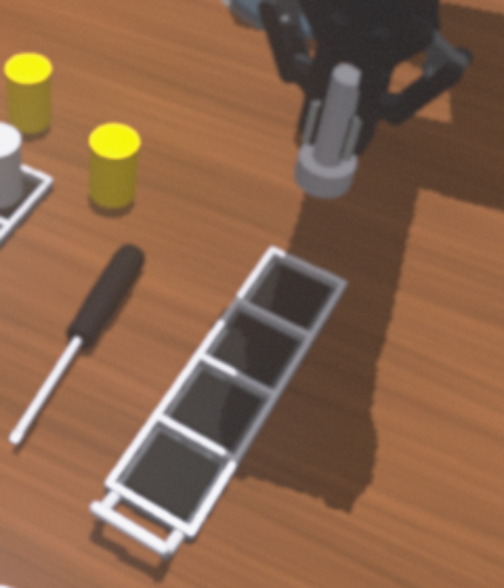

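The shaft is held upright over the near compartment (290,295 in the crop). Lowering to just above the walls.

```bash
python3 -m handwheel '[0,0.02,0,0,0,0,0, 0,0.04,0,0,0,0,0, 0,0.06,0,0,0,0,0, 0,0.08,0,0,0,0,0, 0,0.1,0,0,0,0,0, 0,0.11,0,0,0,0,0, 0,0.11,0,0,0,0,0, 0,0.11,0,0,0,0,0]'
python3 -c "
from h import *
plan(.4529,.1296,.0415,84.7)
s=snapshot('scene'); cv2.imwrite('pics/crop5.png',cv2.resize(s['pixels'][160:320,340:500],None,fx=3.6,fy=3.6))
"
```

```text
time_s: 9.1
eef_pos: [0.4533, 0.1294, 0.0608]
eef_rot: [[0.001, 0.093, 0.996], [0.0, 0.996, -0.093], [-1.0, 0.0, 0.001]]
ft_force: [0.6, -0.0, -2.5]
finger_gap: 0.0203
t 9.1 pos [0.4533 0.1294 0.0608] yaw 84.65 gap 0.0203 F [ 0.6 -0.  -2.5] q1,6 [0.14 0.24]
shift [ 0.0193  0.0002 -0.0005] turn [-0.0009  0.0006 -0.0001]
```

View pics/crop5.png

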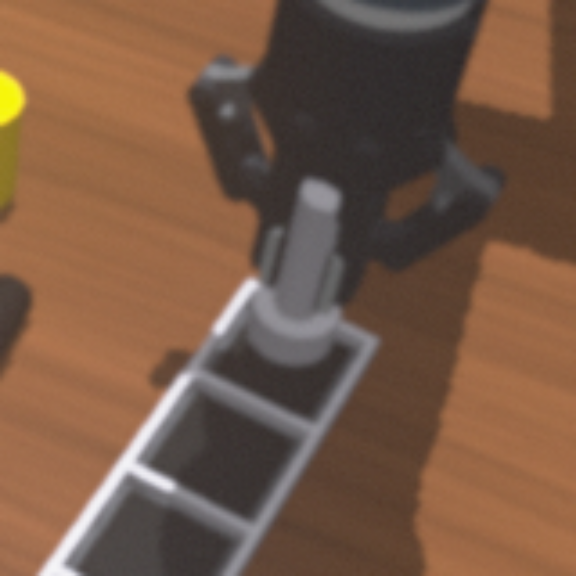

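```bash
python3 -m handwheel '[0,0.008,0,0,0,0,0, 0,0.014,0,0,0,0,0, 0,0.018,0,0,0,0,0, 0,0.019,0,0,0,0,0, 0,0.019,0,0,0,0,0, 0,0.019,0,0,0,0,0]'
python3 -c "
from h import *
plan(.4529,.1296,.0415,84.7)"
```

```text
time_s: 9.75
eef_pos: [0.4528, 0.1297, 0.0414]
eef_rot: [[0.0, 0.093, 0.996], [0.0, 0.996, -0.093], [-1.0, 0.0, 0.0]]
ft_force: [0.2, 0.9, -3.5]
finger_gap: 0.0204
t 9.75 pos [0.4528 0.1297 0.0414] yaw 84.69 gap 0.0204 F [ 0.2  0.9 -3.5] q1,6 [0.14 0.24]
shift [-0.0001 -0.0001  0.0001] turn [-0.0002  0.0003 -0.0002]
```

```bash
python3 -m handwheel '[0,0.0007,0,0,0,0,0, 0,0.001,0,0,0,0,0, 0,0.001,0,0,0,0,0, 0,0.001,0,0,0,0,0]'
```

```text
time_s: 10.15
eef_pos: [0.453, 0.1297, 0.0407]
eef_rot: [[0.001, 0.093, 0.996], [0.0, 0.996, -0.093], [-1.0, 0.0, 0.001]]
ft_force: [0.3, 0.1, 1.3]
finger_gap: 0.0209
```

The load has come off (about 1 N), so the part is on its pad. Releasing and rising.

```bash
python3 -m handwheel '[0.3,0,0,0,0,0,0, 0.4,0,0,0,0,0,0, 0.6,0,0,0,0,0,0, 0.6,0,0,0,0,0,0, 0.6,0,0,0,0,0,0, 0.6,-0.01,0,0,0,0,0, 0.6,-0.03,0,0,0,0,0, 0.6,-0.06,0,0,0,0,0, 0.6,-0.09,0,0,0,0,0, 0.7,-0.13,0,0,0,0,0, 0.7,-0.13,0,0,0,0,0]'
python3 -c "
from h import *
plan(.592,-.1415,.13,87)
s=snapshot('scene'); cv2.imwrite('pics/crop6.png',cv2.resize(s['pixels'][120:400,280:520],None,fx=2.1,fy=2.1))
"
```

```text
time_s: 11.25
eef_pos: [0.4565, 0.1302, 0.1762]
eef_rot: [[0.01, 0.093, 0.996], [0.002, 0.996, -0.093], [-1.0, 0.003, 0.01]]
ft_force: [1.2, -0.3, 0.1]
finger_gap: 0.0596
t 11.25 pos [0.4565 0.1302 0.1762] yaw 84.69 gap 0.0596 F [ 1.2 -0.3  0.1] q1,6 [0.14 0.24]
shift [ 0.0472 -0.2581  0.1596] turn [-0.0404  0.0101 -0.0023]
```

View pics/crop6.png

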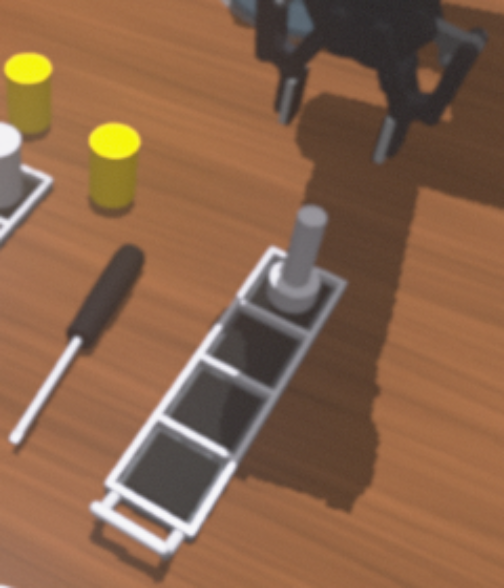

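The shaft (295,270 in the crop) stands upright, centred in the near compartment. Next is the hub.

```bash
python3 -m handwheel '[0.7,0,-0.02,0.013,-0.005,0,0, 0.7,0,-0.05,0.032,-0.01,0,0, 0.7,0,-0.085,0.054,-0.015,0,0, 0.7,0,-0.12,0.076,-0.02,0,0, 0.7,0,-0.155,0.099,-0.025,0,0, 0.7,0,-0.19,0.121,-0.03,0,0, 0.7,0,-0.22,0.14,-0.035,0,0, 0.7,0.01,-0.245,0.156,-0.04,0,0, 0.7,0.025,-0.257,0.164,-0.04,0,0, 0.7,0.04,-0.257,0.164,-0.04,0,0, 0.7,0.04,-0.257,0.164,-0.04,0,0, 0.7,0.04,-0.257,0.164,-0.04,0,0]'
python3 -c "
from h import *
plan(.592,-.1415,.036,87)
s=snapshot('scene'); cv2.imwrite('pics/crop7.png',cv2.resize(s['pixels'][130:320,130:380],None,fx=3,fy=3))
"
```

```text
time_s: 12.5
eef_pos: [0.5908, -0.1403, 0.1291]
eef_rot: [[-0.003, 0.052, 0.999], [0.001, 0.999, -0.052], [-1.0, 0.001, -0.003]]
ft_force: [0.2, 0.4, 0.8]
finger_gap: 0.0598
t 12.5 pos [ 0.5908 -0.1403  0.1291] yaw 87.01 gap 0.0598 F [0.2 0.4 0.8] q1,6 [-0.34 -0.29]
shift [ 0.0931 -0.0012  0.0016] turn [ 0.0003 -0.0031 -0.0013]
```

View pics/crop7.png

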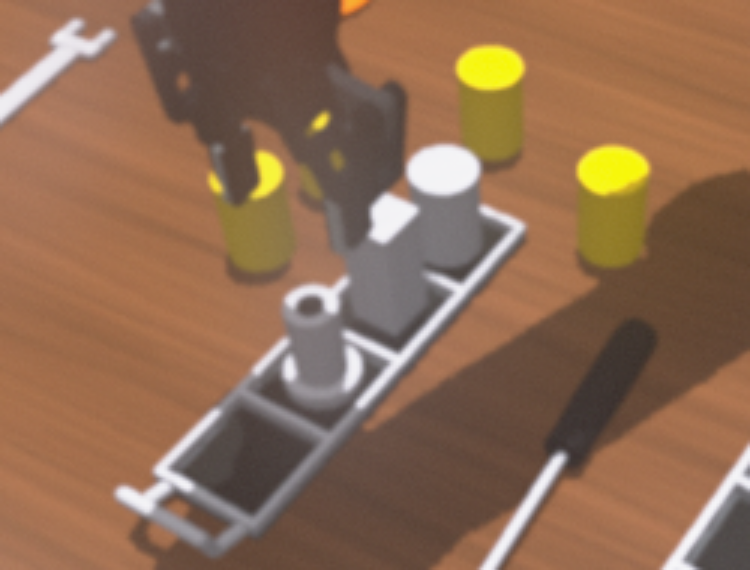

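The fingers straddle the hub line: tips at (235,195) and (350,240), hub top at (312,300). Descending to the hub body and gripping.

```bash
python3 -m handwheel '[0.7,0.02,0,0,0,0,0, 0.7,0.045,0,0,0,0,0, 0.7,0.065,0,0,0,0,0, 0.7,0.08,0,0,0,0,0, 0.7,0.089,0,0,0,0,0, 0.7,0.094,0,0,0,0,0, 0.7,0.094,0,0,0,0,0, 0.7,0.094,0,0,0,0,0]'
python3 -m handwheel '[0.35,0,0,0,0,0,0, 0.3,0,0,0,0,0,0, 0.2,0,0,0,0,0,0, 0.1,0,0,0,0,0,0, 0,0,0,0,0,0,0, 0,0,0,0,0,0,0, 0,0,0,0,0,0,0]' 60
python3 -c "
from h import *
plan(.5166,.1237,.17,84.7)"
```

```text
time_s: 13.35
eef_pos: [0.5929, -0.1416, 0.0372]
eef_rot: [[0.001, 0.053, 0.999], [-0.0, 0.999, -0.053], [-1.0, -0.0, 0.001]]
ft_force: [-0.5, 0.3, 0.8]
finger_gap: 0.0596
time_s: 14.05
eef_pos: [0.5929, -0.1419, 0.0372]
eef_rot: [[0.002, 0.053, 0.999], [-0.001, 0.999, -0.053], [-1.0, -0.001, 0.002]]
ft_force: [-0.7, -0.9, 6.2]
finger_gap: 0.0288
t 14.05 pos [ 0.5929 -0.1419  0.0372] yaw 86.97 gap 0.0288 F [-0.7 -0.9  6.2] q1,6 [-0.34 -0.29]
shift [-0.1331  0.2611 -0.09  ] turn [0.0395 0.0017 0.0007]
```

Gap is 28.8 mm on the 30 mm body, so the grip is good. Lifting and carrying.

```bash
python3 -m handwheel '[0,-0.006,0,0,0,0,0, 0,-0.018,0,0,0,0,0, 0,-0.04,0,0,0,0,0, 0,-0.065,0,0,0,0,0, 0,-0.09,0,0,0,0,0, 0,-0.11,0.01,-0.003,0,0,0, 0,-0.125,0.03,-0.01,0.005,0,0, 0,-0.133,0.055,-0.019,0.01,0,0, 0,-0.133,0.08,-0.028,0.015,0,0, 0,-0.133,0.105,-0.036,0.02,0,0, 0,-0.133,0.13,-0.045,0.024,0,0, 0,-0.133,0.155,-0.053,0.028,0,0, 0,-0.133,0.18,-0.062,0.032,0,0, 0,-0.133,0.205,-0.071,0.036,0,0, 0,-0.133,0.228,-0.079,0.04,0,0, 0,-0.133,0.245,-0.085,0.04,0,0, 0,-0.133,0.256,-0.088,0.04,0,0, 0,-0.133,0.261,-0.09,0.04,0,0, 0,-0.133,0.261,-0.09,0.04,0,0, 0,-0.133,0.261,-0.09,0.04,0,0]'
python3 -c "
from h import *
plan(.5166,.1237,.06,84.7)
s=snapshot('scene'); cv2.imwrite('pics/crop8.png',cv2.resize(s['pixels'][120:400,280:520],None,fx=2.1,fy=2.1))
"
```

```text
time_s: 16.05
eef_pos: [0.5163, 0.1233, 0.1693]
eef_rot: [[0.0, 0.093, 0.996], [-0.0, 0.996, -0.093], [-1.0, -0.0, 0.0]]
ft_force: [0.0, -0.2, -3.9]
finger_gap: 0.0288
t 16.05 pos [0.5163 0.1233 0.1693] yaw 84.65 gap 0.0288 F [ 0.  -0.2 -3.9] q1,6 [0.12 0.21]
shift [0.1093 0.0005 0.0003] turn [-0.0009  0.0001  0.0004]
```

View pics/crop8.png

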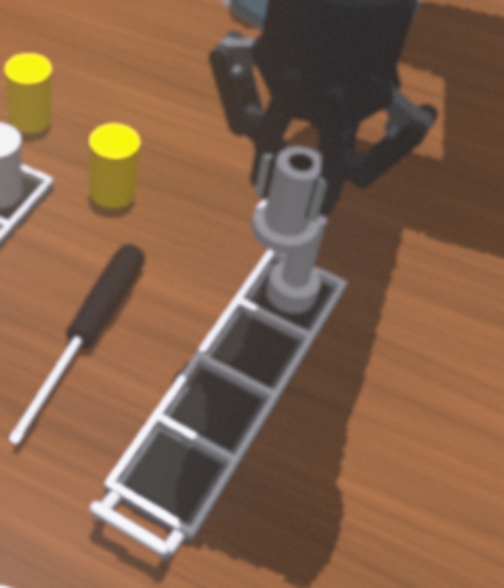

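```bash
python3 -m handwheel '[0,0.01,0,0,0,0,0, 0,0.03,0,0,0,0,0, 0,0.055,0,0,0,0,0, 0,0.08,0,0,0,0,0, 0,0.1,0,0,0,0,0, 0,0.112,0,0,0,0,0, 0,0.112,0,0,0,0,0, 0,0.112,0,0,0,0,0]'
python3 -c "
from h import *
plan(.5166,.1237,.0375,84.7)
s=snapshot('scene'); cv2.imwrite('pics/crop9.png',cv2.resize(s['pixels'][160:340,320:500],None,fx=3.3,fy=3.3))
"
```

```text
time_s: 16.9
eef_pos: [0.5164, 0.1237, 0.0576]
eef_rot: [[0.0, 0.093, 0.996], [0.0, 0.996, -0.093], [-1.0, 0.0, 0.0]]
ft_force: [0.3, 0.3, -2.8]
finger_gap: 0.0287
t 16.9 pos [0.5164 0.1237 0.0576] yaw 84.66 gap 0.0287 F [ 0.3  0.3 -2.8] q1,6 [0.12 0.21]
shift [ 0.0201 -0.      0.0002] turn [-0.0007  0.0002 -0.0001]
```

View pics/crop9.png

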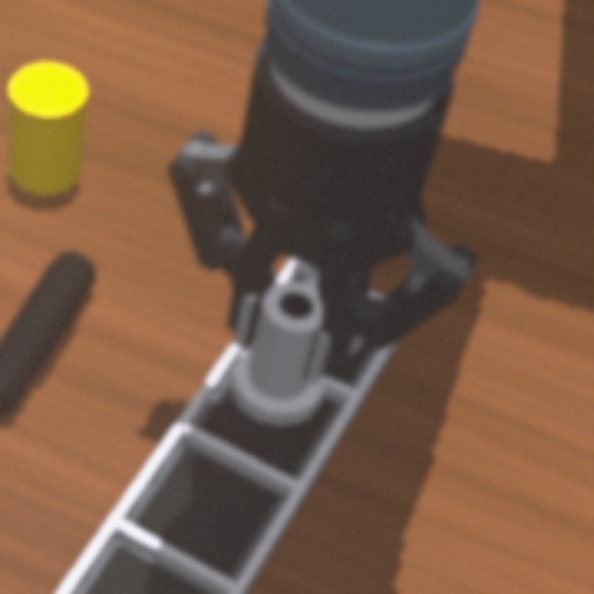

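```bash
python3 -m handwheel '[0,0.008,0,0,0,0,0, 0,0.014,0,0,0,0,0, 0,0.018,0,0,0,0,0, 0,0.0195,0,0,0,0,0, 0,0.0195,0,0,0,0,0, 0,0.0195,0,0,0,0,0]'; python3 -m handwheel '[0,0.0007,0,0,0,0,0, 0,0.001,0,0,0,0,0, 0,0.001,0,0,0,0,0, 0,0.001,0,0,0,0,0]'
```

```text
time_s: 17.55
eef_pos: [0.5162, 0.124, 0.0379]
eef_rot: [[0.0, 0.093, 0.996], [0.0, 0.996, -0.093], [-1.0, 0.0, 0.0]]
ft_force: [-0.1, -0.2, -2.4]
finger_gap: 0.0288
time_s: 17.95
eef_pos: [0.5164, 0.124, 0.0372]
eef_rot: [[0.001, 0.093, 0.996], [0.0, 0.996, -0.093], [-1.0, 0.0, 0.001]]
ft_force: [-0.0, -0.1, 1.0]
finger_gap: 0.0281
```

Contact, so I'm releasing and rising.

```bash
python3 -m handwheel '[0.4,0,0,0,0,0,0, 0.5,0,0,0,0,0,0, 0.65,0,0,0,0,0,0, 0.65,0,0,0,0,0,0, 0.65,0,0,0,0,0,0, 0.65,-0.01,0,0,0,0,0, 0.65,-0.03,0,0,0,0,0, 0.65,-0.06,0,0,0,0,0, 0.65,-0.09,0,0,0,0,0, 0.7,-0.13,0,0,0,0,0, 0.7,-0.133,0,0,0,0,0, 0.7,-0.133,0,0,0,0,0]'
python3 -c "
from h import *
plan(.5295,-.1377,.13,85.7)
s=snapshot('scene'); cv2.imwrite('pics/crop10.png',cv2.resize(s['pixels'][120:400,280:520],None,fx=2.1,fy=2.1))
"
```

```text
time_s: 19.15
eef_pos: [0.5175, 0.1241, 0.1718]
eef_rot: [[0.004, 0.093, 0.996], [0.001, 0.996, -0.093], [-1.0, 0.001, 0.004]]
ft_force: [-0.5, 0.4, -0.6]
finger_gap: 0.0601
t 19.15 pos [0.5175 0.1241 0.1718] yaw 84.68 gap 0.0601 F [-0.5  0.4 -0.6] q1,6 [0.12 0.21]
shift [ 0.0417 -0.2596  0.0361] turn [-0.0178  0.0041 -0.0009]
```

View pics/crop10.png

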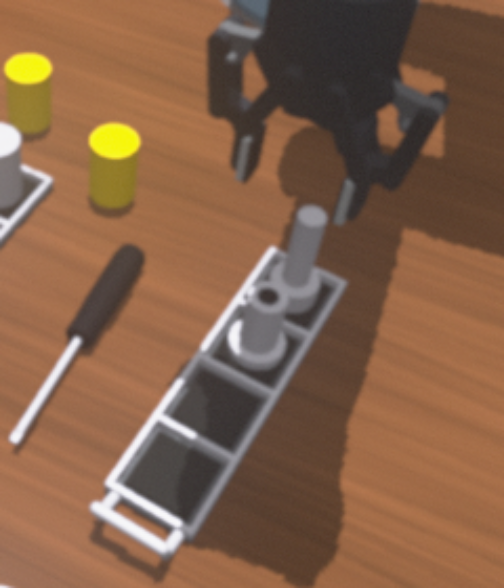

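The hub (260,330) and shaft both stand upright. Next is the bar.

```bash
python3 -m handwheel '[0.65,0,-0.02,0.003,-0.005,0,0, 0.65,0,-0.05,0.007,-0.01,0,0, 0.65,0,-0.085,0.012,-0.015,0,0, 0.65,0,-0.12,0.017,-0.018,0,0, 0.65,0,-0.155,0.022,-0.018,0,0, 0.65,0,-0.19,0.027,-0.018,0,0, 0.65,0,-0.22,0.032,-0.018,0,0, 0.65,0.01,-0.245,0.036,-0.018,0,0, 0.65,0.025,-0.259,0.0375,-0.018,0,0, 0.65,0.04,-0.259,0.0375,-0.018,0,0, 0.65,0.04,-0.259,0.0375,-0.018,0,0, 0.65,0.04,-0.259,0.0375,-0.018,0,0]'
python3 -c "
from h import *
plan(.5295,-.1377,.036,85.7)
s=snapshot('scene'); cv2.imwrite('pics/crop11.png',cv2.resize(s['pixels'][130:320,130:380],None,fx=3,fy=3))
"
```

```text
time_s: 20.4
eef_pos: [0.5281, -0.1368, 0.1285]
eef_rot: [[-0.003, 0.075, 0.997], [0.001, 0.997, -0.075], [-1.0, 0.001, -0.003]]
ft_force: [-0.0, 0.7, -0.0]
finger_gap: 0.0553
t 20.4 pos [ 0.5281 -0.1368  0.1285] yaw 85.72 gap 0.0553 F [-0.   0.7 -0. ] q1,6 [-0.37 -0.3 ]
shift [ 0.0925 -0.0009  0.0018] turn [ 0.0004 -0.0033 -0.0012]
```

View pics/crop11.png

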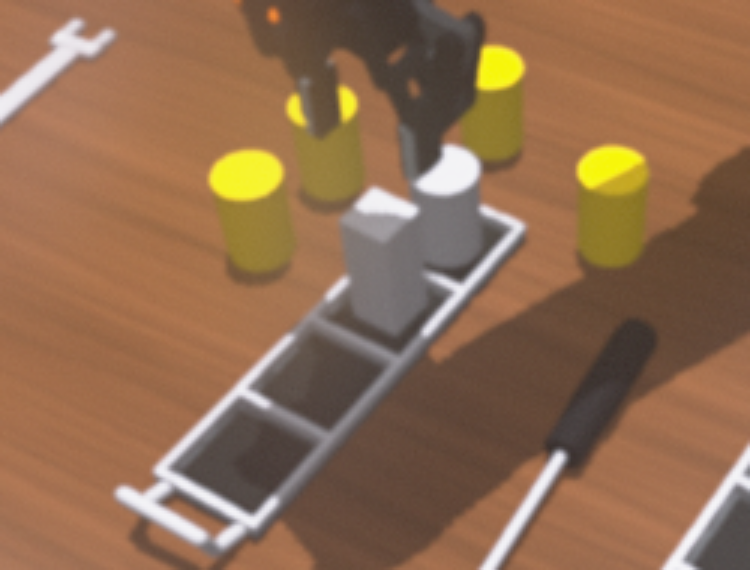

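The tips, at (325,130) and (420,175), straddle the bar, whose top is at (380,210). Descending and gripping.

```bash
python3 -m handwheel '[0.65,0.02,0,0,0,0,0, 0.65,0.045,0,0,0,0,0, 0.65,0.065,0,0,0,0,0, 0.65,0.08,0,0,0,0,0, 0.65,0.088,0,0,0,0,0, 0.65,0.092,0,0,0,0,0, 0.65,0.092,0,0,0,0,0, 0.65,0.092,0,0,0,0,0]'
python3 -m handwheel '[0.4,0,0,0,0,0,0, 0.35,0,0,0,0,0,0, 0.2,0,0,0,0,0,0, 0.1,0,0,0,0,0,0, 0,0,0,0,0,0,0, 0,0,0,0,0,0,0, 0,0,0,0,0,0,0]' 70
python3 -c "
from h import *
plan(.5804,.1177,.17,84.7)"
```

```text
time_s: 21.25
eef_pos: [0.5302, -0.1376, 0.0387]
eef_rot: [[0.001, 0.075, 0.997], [-0.0, 0.997, -0.075], [-1.0, -0.0, 0.001]]
ft_force: [0.8, -0.4, -0.0]
finger_gap: 0.0556
time_s: 21.95
eef_pos: [0.5301, -0.1379, 0.0387]
eef_rot: [[0.002, 0.075, 0.997], [-0.001, 0.997, -0.075], [-1.0, -0.001, 0.002]]
ft_force: [-1.0, -0.7, 5.7]
finger_gap: 0.0311
t 21.95 pos [ 0.5301 -0.1379  0.0387] yaw 85.71 gap 0.0311 F [-1.  -0.7  5.7] q1,6 [-0.37 -0.3 ]
shift [-0.1314  0.2585  0.0312] turn [0.0176 0.0016 0.0006]
```

```bash
python3 -m handwheel '[0,-0.006,0,0,0,0,0, 0,-0.018,0,0,0,0,0, 0,-0.04,0,0,0,0,0, 0,-0.065,0,0,0,0,0, 0,-0.09,0,0,0,0,0, 0,-0.11,0.01,0.001,0,0,0, 0,-0.125,0.03,0.003,0.005,0,0, 0,-0.132,0.055,0.006,0.01,0,0, 0,-0.132,0.08,0.01,0.015,0,0, 0,-0.132,0.105,0.013,0.018,0,0, 0,-0.132,0.13,0.016,0.018,0,0, 0,-0.132,0.155,0.019,0.018,0,0, 0,-0.132,0.18,0.022,0.018,0,0, 0,-0.132,0.205,0.025,0.018,0,0, 0,-0.132,0.228,0.028,0.018,0,0, 0,-0.132,0.245,0.03,0.018,0,0, 0,-0.132,0.255,0.031,0.018,0,0, 0,-0.132,0.259,0.031,0.018,0,0, 0,-0.132,0.259,0.031,0.018,0,0, 0,-0.132,0.259,0.031,0.018,0,0]'
python3 -c "
from h import *
plan(.5804,.1177,.06,84.7)
s=snapshot('scene'); cv2.imwrite('pics/crop12.png',cv2.resize(s['pixels'][120:400,280:520],None,fx=2.1,fy=2.1))
"
```

```text
time_s: 23.95
eef_pos: [0.5795, 0.1177, 0.1698]
eef_rot: [[-0.0, 0.094, 0.996], [-0.001, 0.996, -0.094], [-1.0, -0.001, -0.0]]
ft_force: [-0.7, -1.7, -4.2]
finger_gap: 0.0314
t 23.95 pos [0.5795 0.1177 0.1698] yaw 84.63 gap 0.0314 F [-0.7 -1.7 -4.2] q1,6 [0.09 0.19]
shift [0.1098 0.0002 0.0009] turn [-0.0012 -0.0003  0.0006]
```

View pics/crop12.png

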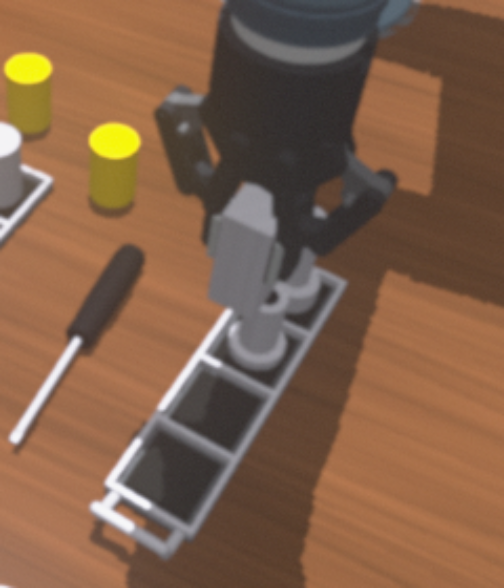

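The bar is held upright above the third compartment (215,405). Lowering.

```bash
python3 -m handwheel '[0,0.01,0,0,0,0,0, 0,0.03,0,0.001,0,0,0, 0,0.055,0,0.001,0,0,0, 0,0.08,0,0.001,0,0,0, 0,0.1,0,0.001,0,0,0, 0,0.11,0,0.001,0,0,0, 0,0.11,0,0.001,0,0,0, 0,0.11,0,0.001,0,0,0]'
python3 -c "
from h import *
plan(.5804,.1177,.0392,84.7)
s=snapshot('scene'); cv2.imwrite('pics/crop13.png',cv2.resize(s['pixels'][180:360,310:490],None,fx=3.3,fy=3.3))
"
```

```text
time_s: 24.8
eef_pos: [0.5811, 0.1182, 0.0603]
eef_rot: [[0.001, 0.093, 0.996], [0.0, 0.996, -0.093], [-1.0, 0.0, 0.001]]
ft_force: [0.1, -0.4, -3.4]
finger_gap: 0.0309
t 24.8 pos [0.5811 0.1182 0.0603] yaw 84.66 gap 0.0309 F [ 0.1 -0.4 -3.4] q1,6 [0.09 0.19]
shift [ 0.0211 -0.0006 -0.0006] turn [-0.0006  0.0007 -0.0002]
```

View pics/crop13.png

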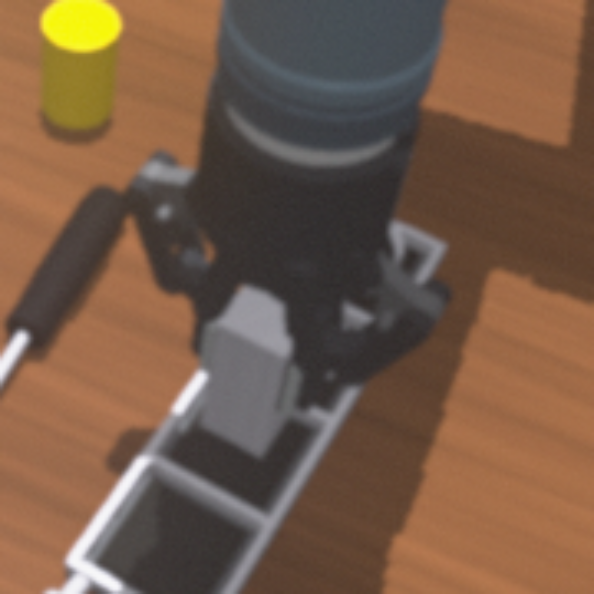

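```bash
python3 -m handwheel '[0,0.008,0,0,0,0,0, 0,0.014,0,0,0,0,0, 0,0.018,0,0,0,0,0, 0,0.0205,0,0,0,0,0, 0,0.0205,0,0,0,0,0, 0,0.0205,0,0,0,0,0]'; python3 -m handwheel '[0,0.0007,0,0,0,0,0, 0,0.001,0,0,0,0,0, 0,0.001,0,0,0,0,0, 0,0.001,0,0,0,0,0]'
```

```text
time_s: 25.45
eef_pos: [0.5808, 0.1185, 0.0393]
eef_rot: [[0.0, 0.093, 0.996], [0.0, 0.996, -0.093], [-1.0, 0.0, 0.0]]
ft_force: [-0.5, 0.2, -4.7]
finger_gap: 0.0313
time_s: 25.85
eef_pos: [0.5809, 0.1185, 0.0387]
eef_rot: [[0.001, 0.093, 0.996], [0.0, 0.996, -0.093], [-1.0, 0.0, 0.001]]
ft_force: [-1.0, 0.1, -0.5]
finger_gap: 0.0313
```

```bash
python3 -m handwheel '[0.42,0,0,0,0,0,0, 0.5,0,0,0,0,0,0, 0.65,0,0,0,0,0,0, 0.65,0,0,0,0,0,0, 0.65,0,0,0,0,0,0, 0.65,-0.01,0,0,0,0,0, 0.65,-0.03,0,0,0,0,0, 0.65,-0.06,0,0,0,0,0, 0.65,-0.09,0,0,0,0,0, 0.75,-0.12,0,0,0,0,0, 0.75,-0.131,0,0,0,0,0, 0.75,-0.131,0,0,0,0,0, 0.75,-0.131,0,0,0,0,0]'
python3 -c "
from h import *
plan(.467,-.1363,.13,87)
s=snapshot('scene'); cv2.imwrite('pics/crop14.png',cv2.resize(s['pixels'][120:400,280:520],None,fx=2.1,fy=2.1))
"
```

```text
time_s: 27.15
eef_pos: [0.5802, 0.1184, 0.1683]
eef_rot: [[-0.001, 0.093, 0.996], [-0.0, 0.996, -0.093], [-1.0, -0.0, -0.001]]
ft_force: [0.2, 0.1, 0.5]
finger_gap: 0.0643
t 27.15 pos [0.5802 0.1184 0.1683] yaw 84.68 gap 0.0643 F [0.2 0.1 0.5] q1,6 [0.09 0.19]
shift [ 0.0385 -0.2641 -0.0891] turn [-0.0404 -0.0011  0.0001]
```

View pics/crop14.png

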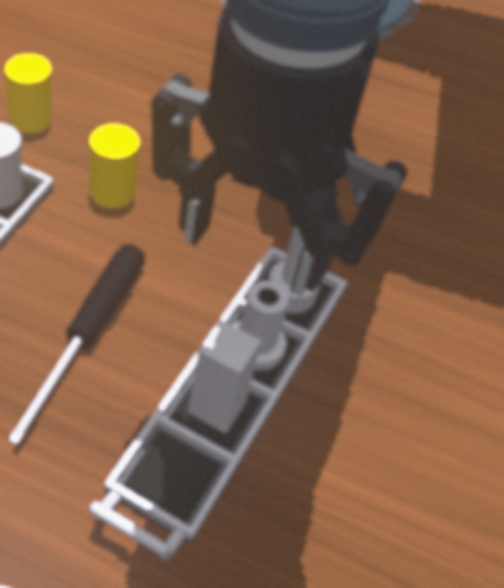

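Three parts now stand in place. Next is the billet: the plain steel cylinder inside the full rack's near compartment, not the yellow ones.

```bash
python3 -m handwheel '[0.78,0,-0.02,-0.007,-0.005,0,0, 0.78,0,-0.05,-0.017,-0.01,0,0, 0.78,0,-0.085,-0.029,-0.015,0,0, 0.78,0,-0.12,-0.04,-0.02,0,0, 0.78,0,-0.155,-0.052,-0.03,0,0, 0.78,0,-0.19,-0.064,-0.04,0,0, 0.78,0,-0.22,-0.074,-0.04,0,0, 0.78,0.01,-0.245,-0.083,-0.04,0,0, 0.78,0.025,-0.264,-0.089,-0.04,0,0, 0.78,0.038,-0.264,-0.089,-0.04,0,0, 0.78,0.038,-0.264,-0.089,-0.04,0,0, 0.78,0.038,-0.264,-0.089,-0.04,0,0, 0.78,0.038,-0.264,-0.089,-0.04,0,0]'
python3 -c "
from h import *
plan(.467,-.1363,.032,87)
s=snapshot('scene'); cv2.imwrite('pics/crop15.png',cv2.resize(s['pixels'][110:300,130:380],None,fx=3,fy=3))
"
```

```text
time_s: 28.5
eef_pos: [0.4677, -0.1358, 0.1313]
eef_rot: [[-0.0, 0.052, 0.999], [0.0, 0.999, -0.052], [-1.0, 0.0, -0.0]]
ft_force: [0.5, 0.4, 0.8]
finger_gap: 0.0663
t 28.5 pos [ 0.4677 -0.1358  0.1313] yaw 87.02 gap 0.0663 F [0.5 0.4 0.8] q1,6 [-0.41 -0.36]
shift [ 0.0993 -0.0005 -0.0007] turn [ 0.0003 -0.0001 -0.0002]
```

View pics/crop15.png

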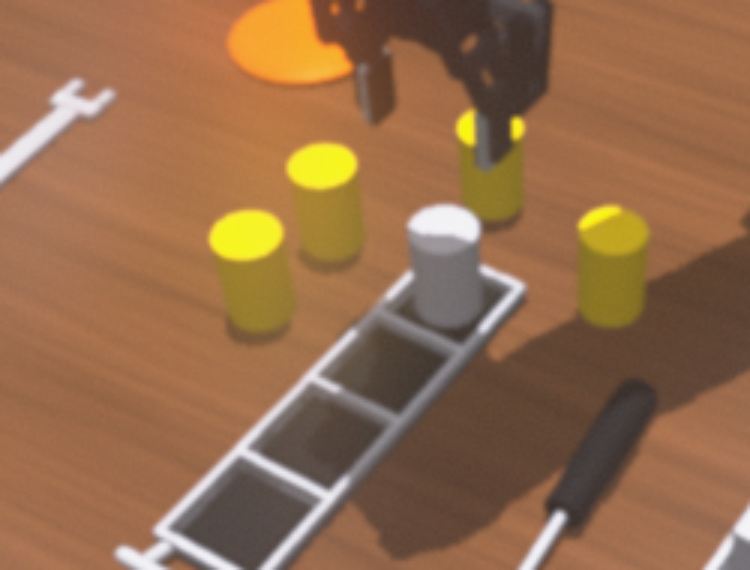

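The tips, at (375,115) and (490,160), straddle the steel billet at (445,225). The yellow ones are clear to the side. Descending.

```bash
python3 -m handwheel '[0.78,0.02,0,0,0,0,0, 0.78,0.045,0,0,0,0,0, 0.78,0.065,0,0,0,0,0, 0.78,0.08,0,0,0,0,0, 0.78,0.09,0,0,0,0,0, 0.78,0.096,0,0,0,0,0, 0.78,0.096,0,0,0,0,0, 0.78,0.096,0,0,0,0,0]'
python3 -m handwheel '[0.55,0,0,0,0,0,0, 0.45,0,0,0,0,0,0, 0.3,0,0,0,0,0,0, 0.1,0,0,0,0,0,0, 0,0,0,0,0,0,0, 0,0,0,0,0,0,0, 0,0,0,0,0,0,0]' 70
python3 -c "
from h import *
plan(.6441,.1118,.17,84.7)"
```

```text
time_s: 29.35
eef_pos: [0.4682, -0.1363, 0.0359]
eef_rot: [[0.001, 0.053, 0.999], [-0.0, 0.999, -0.053], [-1.0, -0.0, 0.001]]
ft_force: [-0.3, 0.9, -0.3]
finger_gap: 0.0668
time_s: 30.05
eef_pos: [0.4683, -0.1366, 0.0363]
eef_rot: [[0.002, 0.053, 0.999], [-0.001, 0.999, -0.053], [-1.0, -0.001, 0.002]]
ft_force: [-1.2, 0.1, 6.3]
finger_gap: 0.0401
t 30.05 pos [ 0.4683 -0.1366  0.0363] yaw 86.97 gap 0.0401 F [-1.2  0.1  6.3] q1,6 [-0.41 -0.36]
shift [-0.1336  0.2572  0.1627] turn [0.0396 0.0017 0.0006]
```

```bash
python3 -m handwheel '[0,-0.006,0,0,0,0,0, 0,-0.018,0,0,0,0,0, 0,-0.04,0,0,0,0,0, 0,-0.065,0,0,0,0,0, 0,-0.09,0,0,0,0,0, 0,-0.11,0.01,0.006,0,0,0, 0,-0.125,0.028,0.018,0.005,0,0, 0,-0.134,0.05,0.032,0.01,0,0, 0,-0.134,0.073,0.046,0.015,0,0, 0,-0.134,0.096,0.061,0.02,0,0, 0,-0.134,0.119,0.075,0.024,0,0, 0,-0.134,0.142,0.09,0.028,0,0, 0,-0.134,0.165,0.104,0.032,0,0, 0,-0.134,0.188,0.119,0.036,0,0, 0,-0.134,0.211,0.133,0.04,0,0, 0,-0.134,0.232,0.147,0.04,0,0, 0,-0.134,0.247,0.156,0.04,0,0, 0,-0.134,0.257,0.163,0.04,0,0, 0,-0.134,0.257,0.163,0.04,0,0, 0,-0.134,0.257,0.163,0.04,0,0]'
python3 -c "
from h import *
plan(.6441,.1118,.06,84.7)
s=snapshot('scene'); cv2.imwrite('pics/crop16.png',cv2.resize(s['pixels'][120:400,280:520],None,fx=2.1,fy=2.1))
"
```

```text
time_s: 32.05
eef_pos: [0.6427, 0.1117, 0.1679]
eef_rot: [[-0.003, 0.092, 0.996], [-0.001, 0.996, -0.092], [-1.0, -0.001, -0.003]]
ft_force: [-0.1, -0.5, -7.0]
finger_gap: 0.0405
t 32.05 pos [0.6427 0.1117 0.1679] yaw 84.7 gap 0.0405 F [-0.1 -0.5 -7. ] q1,6 [0.08 0.17]
shift [0.1079 0.0004 0.0018] turn [ 0.     -0.0033  0.0009]
```

View pics/crop16.png

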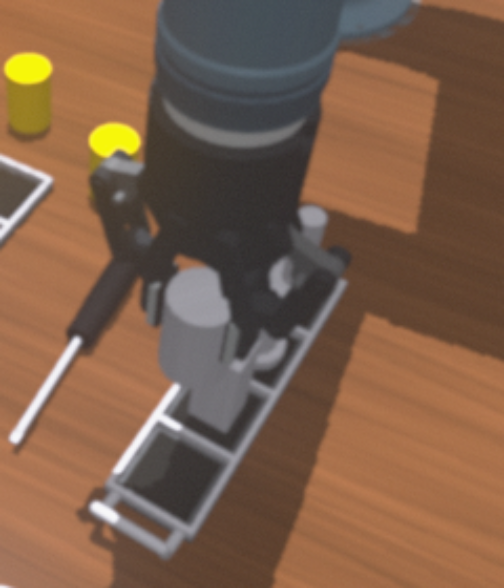

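```bash
python3 -m handwheel '[0,0.01,0,0,0,0,0, 0,0.03,0,0,0,0,0, 0,0.055,0,0,0,0,0, 0,0.08,0,0,0,0,0, 0,0.1,0,0,0,0,0, 0,0.11,0,0,0,0,0, 0,0.11,0,0,0,0,0, 0,0.11,0,0,0,0,0]'
python3 -c "
from h import *
plan(.6441,.1118,.0365,84.7)
s=snapshot('scene'); cv2.imwrite('pics/crop17.png',cv2.resize(s['pixels'][220:400,290:470],None,fx=3.3,fy=3.3))
"
```

```text
time_s: 32.9
eef_pos: [0.6442, 0.1116, 0.0599]
eef_rot: [[0.001, 0.093, 0.996], [0.0, 0.996, -0.093], [-1.0, 0.0, 0.001]]
ft_force: [-0.0, 0.0, -6.9]
finger_gap: 0.0404
t 32.9 pos [0.6442 0.1116 0.0599] yaw 84.66 gap 0.0404 F [-0.   0.  -6.9] q1,6 [0.07 0.17]
shift [ 0.0234  0.0002 -0.0001] turn [-0.0007  0.0007 -0.0002]
```

View pics/crop17.png

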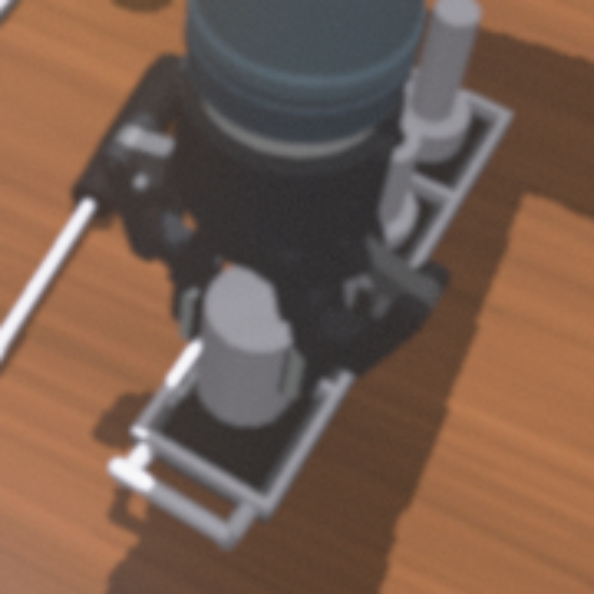

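```bash
python3 -m handwheel '[0,0.008,0,0,0,0,0, 0,0.016,0,0,0,0,0, 0,0.021,0,0,0,0,0, 0,0.023,0,0,0,0,0, 0,0.023,0,0,0,0,0, 0,0.023,0,0,0,0,0]'; python3 -m handwheel '[0,0.0007,0,0,0,0,0, 0,0.001,0,0,0,0,0, 0,0.001,0,0,0,0,0, 0,0.001,0,0,0,0,0]'
```

```text
time_s: 33.55
eef_pos: [0.6435, 0.1118, 0.0364]
eef_rot: [[-0.001, 0.093, 0.996], [-0.0, 0.996, -0.093], [-1.0, -0.0, -0.001]]
ft_force: [-3.4, 0.1, -3.0]
finger_gap: 0.0407
time_s: 33.95
eef_pos: [0.6436, 0.1119, 0.0364]
eef_rot: [[-0.0, 0.093, 0.996], [0.0, 0.996, -0.093], [-1.0, 0.0, -0.0]]
ft_force: [-5.6, -0.2, 3.9]
finger_gap: 0.0405
```

The billet is on its pad: same TCP height as when gripped, and the load has reversed. There is also a sideways force of about 5 N, which I'll check in the picture after releasing.

```bash
python3 -m handwheel '[0.52,0,0,0,0,0,0, 0.6,0,0,0,0,0,0, 0.7,0,0,0,0,0,0, 0.78,0,0,0,0,0,0, 0.78,0,0,0,0,0,0, 0.78,-0.01,0,0,0,0,0, 0.78,-0.03,0,0,0,0,0, 0.78,-0.06,0,0,0,0,0, 0.78,-0.09,0,0,0,0,0, 0.78,-0.13,0,0,0,0,0, 0.78,-0.16,0,0,0,0,0, 0.78,-0.18,0,0,0,0,0, 0.78,-0.18,0.03,0,0,0,0, 0.78,-0.18,0.07,-0.02,0,0,0, 0.78,-0.18,0.12,-0.05,0,0,0, 0.78,-0.18,0.16,-0.08,0,0,0, 0.78,-0.18,0.2,-0.12,0,0,0, 0.78,-0.18,0.24,-0.16,0,0,0, 0.78,-0.18,0.27,-0.18,0,0,0, 0.78,-0.18,0.27,-0.18,0,0,0]'
python3 -c "
from h import *
plan(.45,.4,.2,84.7)
for n in('top','scene'):
    s=snapshot(n); cv2.imwrite('pics/%s20.png'%n,s['pixels'])
"
```

```text
time_s: 35.95
eef_pos: [0.4861, 0.4017, 0.2164]
eef_rot: [[-0.0, 0.086, 0.996], [0.002, 0.996, -0.086], [-1.0, 0.002, -0.001]]
ft_force: [-0.1, -0.6, 0.1]
finger_gap: 0.0668
t 35.95 pos [0.4861 0.4017 0.2164] yaw 85.06 gap 0.0668 F [-0.1 -0.6  0.1] q1,6 [0.59 0.68]
shift [ 0.0164 -0.0049 -0.0358] turn [ 0.0064 -0.0007 -0.0022]
```

View pics/top20.png

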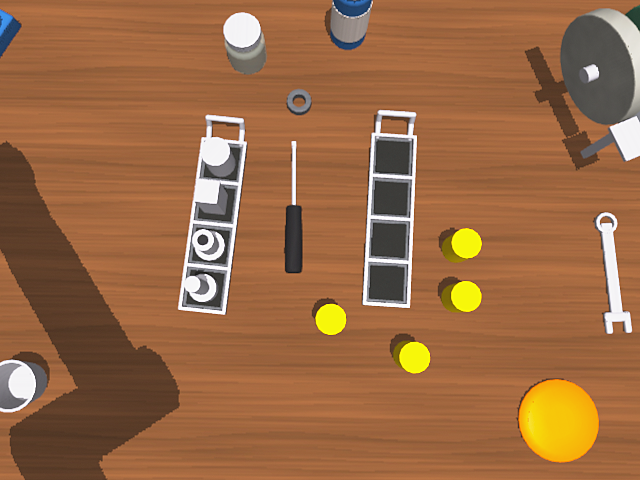

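View pics/scene20.png

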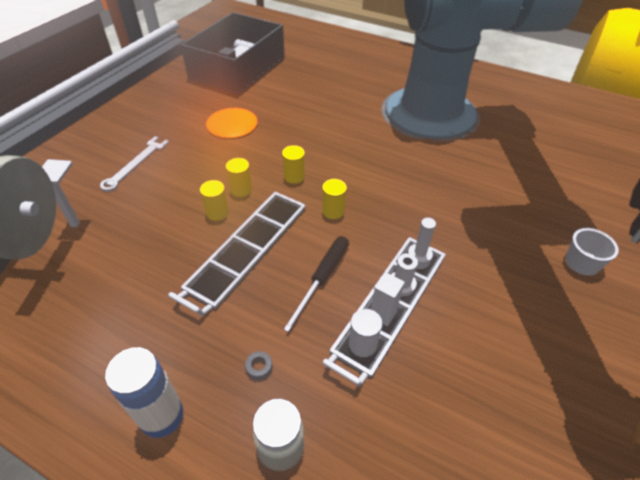

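Both pictures show the full rack empty. In the top view the other rack holds, from the handle down, the billet (216,155), bar (210,197), hub (207,243) and shaft (198,288), all upright. Next I'll measure positions and heights in the rack frame.

Run:
```python
from meas import *
S={n:snapshot(n) for n in("top","scene")}
rx,ry,th=.5485,.1207,-.0928
c,sn=np.cos(th),np.sin(th)
hs=dict(billet=(.096,.071),bar=(.032,.087),hub=(-.032,.071),shaft=(-.096,.101))
for n,s in S.items():
    P=cloud(s)
    for k,(d,h) in hs.items():
        x,y=rx+c*d,ry+sn*d
        m=(abs(P[...,0]-x)<.03)&(abs(P[...,1]-y)<.03)&(abs(P[...,2]-h)<.006)
        z=P[...,2][m]; m=m.astype(np.uint8); cn,_=cv2.findContours(m,cv2.RETR_EXTERNAL,cv2.CHAIN_APPROX_NONE)
        q=max(cn,key=cv2.contourArea)[:,0,:].astype(float)
        w=rayplane(s,q[:,0],q[:,1],h); ce=cv2.minAreaRect(w.astype(np.float32))[0]
        e=np.array(ce)-[rx,ry]
        Q=P[m.astype(bool)]; A=np.c_[Q[:,:2]-Q[:,:2].mean(0),np.ones(len(Q))]; g=np.linalg.lstsq(A,Q[:,2],rcond=None)[0]
        print(n,k,'rack xy mm',np.round([1e3*(c*e[0]+sn*e[1]),1e3*(-sn*e[0]+c*e[1])],1),'want',1e3*d,'top z',round(1e3*float(np.median(z)),1),'want',1e3*h,'tilt',np.round(g[:2],3))
print(arm.observe()['ft_force'],np.abs(arm.observe()['qd']).max())
```

```text
top billet rack xy mm [92.7 -1.7] want 96.0 top z 69.7 want 71.0 tilt [0.003 0.011]
top bar rack xy mm [31.4 -0.6] want 32.0 top z 85.8 want 87.0 tilt [0.005 0.003]
top hub rack xy mm [-33.3  -1.5] want -32.0 top z 70.1 want 71.0 tilt [0.021 0.024]
top shaft rack xy mm [-96.2  -0.3] want -96.0 top z 99.8 want 101.0 tilt [0.011 0.014]
scene billet rack xy mm [95.2 -0.8] want 96.0 top z 71.1 want 71.0 tilt [-0.029 -0.015]
scene bar rack xy mm [35. -0.] want 32.0 top z 87.1 want 87.0 tilt [-0.052 -0.006]
scene hub rack xy mm [-30.1  -0.9] want -32.0 top z 71.1 want 71.0 tilt [-0.077 -0.02 ]
scene shaft rack xy mm [-92.7  -0.2] want -96.0 top z 100.9 want 101.0 tilt [-0.139 -0.055]
[-0.30762373 -0.30480194  0.14553677] 0.026971654847763777
```

All parts are within about 4 mm of their compartment centres, their tops are at standing height (within 1.3 mm) and the top view shows them flat. I'll let the arm settle and then hand in.

```bash
python3 -m handwheel '[0.78,0,0,0,0,0,0, 0.78,0,0,0,0,0,0, 0.78,0,0,0,0,0,0, 0.78,0,0,0,0,0,0, 0.78,0,0,0,0,0,0]'; python3 -c "
from cell import arm
print(arm.hand_in(), arm.observe()['time_s'])"
```

```text
time_s: 36.65
eef_pos: [0.49, 0.397, 0.2153]
eef_rot: [[-0.0, 0.093, 0.996], [0.0, 0.996, -0.093], [-1.0, 0.0, -0.0]]
ft_force: [-0.2, -0.8, 1.2]
finger_gap: 0.0663
the job is handed in; nothing more can be done
the job is handed in; nothing more can be done
```

I moved all four steel parts into the empty rack in reverse order and handed the job in at about 37 s. Counted from the handle it now holds the billet, bar, hub and shaft. I didn't touch the yellow look-alikes.

**Last checks:**
- **Position:** each part measured within about 4 mm of its compartment centre in both cameras.
- **Height:** the part tops were within 1.3 mm of their standing height.
- **Tilt:** the top camera showed every part upright within about 0.03 rad. Plane fits from the oblique scene camera disagreed, reading up to 0.15 rad on the shaft's small top. I put that down to depth mixing at the edges, because the pictures show the parts standing straight and their heights match.
- **Forces:** setting the billet down gave a sideways force of about 5 N just before release. It stood flat and centred afterwards.

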